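# Set a plate to the scribed line and clamp it for drilling

### The job

Push the aluminium plate along between the jig's two rails until its leading edge meets the scribed line across the jig, stopping there by yourself since nothing will stop it. Only then swing the jig's clamp arm over and press it down so that its pad rests on the plate, with the edge still on the line. Leave the other things on the bench undisturbed.

Things in the scene. Friction and masses are not known exactly. Their poses are not given: they have to be found in the camera images.
- jig: Drilling jig bolted to the bench: dark steel base 170 (x) x 360 (y) x 12 mm high, origin centred under it on the bench. y runs along its channel, the way the plate must be pushed (roughly to the robot's left); x runs across, towards the clamp hinge. Two steel rails along y, 14 mm wide, 340 long, stand 10 mm above the base; channel between them 103 mm wide, open at both ends.
- line (a point): Midpoint of the scribed line: bright, 1.4 mm wide, straight across the channel floor (along the jig's x), continued as a dark line over both rails; 60 mm along +y from the jig's origin, 12 mm above the bench. Axes as the jig's.
- plate: Flat aluminium plate, 100 (x, across the channel) x 95 (y, along it) x 15 mm thick, four small dark drill marks, about 0.4 kg. It lies flat on the channel floor (12 mm above the bench) with 3 mm total side play, short of the line on its -y side; its top is 5 mm above the rails. Origin centred on its underside; axes as the jig's. Slides with friction, stays where left; push its -y end face.
- edge (a point): Midpoint, at the bottom, of the plate's leading (+y) edge, 47.5 mm along +y from the plate's origin. This edge must meet the line.
- clamp (a joint): Angle of the clamp arm (rad): 0 = level, pad resting on the plate; grows as the arm lifts; 1.57 = upright; starts at 1.5 to 1.85, end stop 1.95. The hinge is stiff (about 0.15 N m, a push of 1.5 to 2.5 N at the tip): the arm stays where it is left and must be pushed all the way down. With no plate under it, it goes on to -0.12.
- clamp_hinge (a point): Point on the clamp's hinge axis, between two cheeks (38 mm over both along y, tops 54 mm above the bench): 76 mm (x), 20 mm (y) from the jig's origin, 46 mm above the bench. The axis runs along the jig's y; the arm, a steel bar 18 mm wide and 10 mm thick, closes towards -x. Axes as the jig's.
- clamp_tip (a point): Centre of the black grip block at the end of the clamp arm, 104 mm from the hinge axis: 24 mm along the arm, 40 mm wide (jig's y), 16 mm thick. A round rubber pad, 22 mm across, sits under the arm 55 mm from the hinge, its face 19 mm below the arm's middle. The point's x axis points from the tip to the hinge.
- screwdriver: Screwdriver lying on the bench on the near side of the jig; a bystander, to be left alone.
- wrench: Open-ended wrench lying on the bench on the jig's far side; a bystander, to be left alone.
- bushing: Brass bushing, 32 mm across, 24 mm high, standing past the jig's far end (+y of the jig); a bystander, to be left alone.
- hammer: Hammer lying to the right; a bystander, to be left alone.
- battery: Black tool battery, about 110 x 75 x 63 mm, to the left; a bystander, to be left alone.
- drill: Partly stripped drill body lying to the left; a bystander, to be left alone.
- grease: Pale tin with a white cap, 64 mm across, 75 mm high, to the right; a bystander, to be left alone.

How it is judged:
On the way:
1. the plate lies still with its leading edge on the scribed line (within 2.5 mm), the clamp still up (y of edge in the frame of line between -0.0025 and 0.0025 m and x of edge in the frame of line between -0.004 and 0.004 m and z of edge in the frame of line between -0.003 and 0.003 m and linear speed of plate below 0.005 m/s and value of joint clamp above 0.5 rad), for 0.3 s.
At the end, for the whole second after the job is handed in: The plate lies at rest flat in the channel with the middle of its leading edge within 2.5 mm of the scribed line, and the clamp arm is down (within 0.04 rad of level) with its pad bearing on the plate with more than 0.5 N (its own weight gives about 2 N) (y of edge in the frame of line between -0.0025 and 0.0025 m and x of edge in the frame of line between -0.004 and 0.004 m and z of edge in the frame of line between -0.003 and 0.003 m and linear speed of plate below 0.005 m/s and value of joint clamp between -0.04 and 0.04 rad and contact force between clamp and plate above 0.5 N); the robot touches nothing.
It fails at once if one of the other things on the bench is moved more than 20 mm (distance of any of screwdriver, wrench, bushing, hammer, battery, drill, grease from where it was at the start of the episode above 0.02 m).
It also fails if it takes over 58 s, if anything falls off the work surface, if the arm or the gripper's body presses on something with over 40 N, if the wrist force passes 120 N, or if a joint passes its speed limit or range.

### The arm

A 7-joint arm with a two-finger parallel gripper is mounted at the origin on the work surface. World frame = base frame: x ahead of the robot, y to its left, z up, the work surface at z = 0. Lengths are in m, angles in rad, forces in N, time in s.
With the tool pointing down it reaches from about 0.425 to 0.825 m from the base axis. Payload 3.6 kg.
Tool frame: the origin (TCP) lies on the centre line of the jaws, within the pads' length; the fingertips stand 19 mm ahead of it and the grasp point (between the pads) is the TCP; z points along the fingers, y is the line along which they close (so a half turn about z gives the same grasp; the last joint's range is limited). The gripper opens to 85 mm and grips with 20 to 120 N. Pads are 22 mm wide; open, the fingers measure 114 mm over their backs; the gripper's body (76 mm by 85 mm) begins 54 mm behind the grasp point. The pads swing forward as they close: fully open they stand 13 mm farther back than shut.
Start: joints at [1.177, 0.615, -0.013, 1.423, 0.008, 1.103, -0.04], TCP at [0.234, -0.606, 0.25] pointing down, gripper open.
Joint ranges: [-3.12, 3.12], [-0.3, 2.06], [-1.34, 1.32], [0.26, 2.42], [-1.36, 4.5], [0.01, 1.98], [-2.84, 2.84]. Speed limits (rad/s): [2.79, 2.79, 3.14, 3.14, 3.14, 3.14, 3.14].

### API

Orientations are given as a unit quaternion [w, x, y, z].
In Python, from plant import arm, read_camera, calibration gives the robot as it stands. The module is installed in compiled form; this text tells all that it offers.
- The arm moves only by the tool apply_moves, never from a script. Its argument "motion" is a list of rows, each a list of 3 entries, a list of its own where there are three numbers: the turn, a rotation vector about the world's x, y, z in degrees, then the shift along the world's x, y, z in cm, then the gripper's target within -1 to 1 (fully open at 1, half-way at 0, shut at -1). In form: [[[wx, wy, wz], [dx, dy, dz], hand], ...]. A call has exactly 5 rows; each row is the pose to reach, as a shift and turn from the pose commanded when the call began; what a row does not reach only later rows make up. A row lasts 1/12 s, in which the tool goes at most 41.7 mm and 7.16 degrees, less where a joint would pass 70% of its speed; a pose out of reach is approached as far as the arm can. A call with a gripper value outside its range is refused whole. The fingers move at their own pace and stop on an object; "newtons" is the grip in N (left out, the last holds). Time passes only in rows, so rows that repeat a pose let the fingers close, or fill a call up. It gives the time, the measured TCP pose, the force, the opening and the grip force at its end, in the units of the state.
- arm.sense(): the state, without advancing time (a new reading comes with each control period).
- read_camera(name): name is "side" or "top" or "wrist"; returns (picture, depth): 384x512x3 uint8, red, green, blue; 384x512 float32, m along the optical axis (not along the pixel's ray), 0 where there is no reading.
- calibration(name): a dict with "fovy" (degrees; the focal length in pixels is half the picture's height over the tangent of half this angle, whatever the lens; pixels are square), "cx", "cy" (the principal point, pixels), "R" (3x3) and "t" (3): a world point X has camera coordinates R X + t. Camera axes: x right, y down, z forward; pixel columns grow to the right and rows downward; lengths in m; the calibration is good to about 2 mm. The wrist camera is an equidistant fisheye: a pixel r from the principal point sees the ray r / f radians off the axis. A picture is of the moment at which its call begins: read the wrist's pose just before it. calibration takes no time and is no camera call; for the wrist camera it gives the pose at the moment of the call.
- arm.hand_in(): hands the job in; it is judged then, once.
The state is a dict: "time_s": time; "joints": joint angles; "joint_vel": joint speeds; "tau": joint torques, N m; "tool_pos": TCP position; "orientation": TCP orientation; "ft_force": force on the tool from outside, world axes, zero at the start; "wrist_torque": the same for the moment, N m; "grip_width": finger opening in m; "finger_force": force on a finger pad.
Only numpy, scipy, OpenCV 4.12 (cv2) and the standard library are available. Lean on these libraries where they do the work, as an engineer would, in place of code of your own. Each camera call takes 0.05 s, during which the arm holds its last target. There are 200 camera calls.

## Working session

There is one attempt and no reset: what is moved stays moved. The work goes in short steps, Python scripts to look and compute and a tool call to move; the robot and the scene stay as the last step left them, time stands still between calls to the robot, and variables do not carry over. Pictures are saved under pics/ and viewed, at most 13 in all, crops included, and the job is handed in when it is done.

Besides the shell and the picture viewer there is one more tool, called after "Call:" as name([rows], argument=value, ...), one row to a line, values as JSON. apply_moves: Moves the arm, as the interface text tells. Its arguments: {"type":"object","properties":{"motion":{"type":"array","items":{"type":"array"}},"newtons":{"type":"number"}},"required":["motion"]}

```bash
mkdir -p pics; cat > h.py <<'E'
import numpy as np, cv2
from plant import arm, read_camera, calibration
def K(n,H=384):
    c=calibration(n); c['f']=H/2/np.tan(np.radians(c['fovy'])/2); return c
def ray(c,u,v,fish=False):
    a=np.array([(u-c['cx'])/c['f'],(v-c['cy'])/c['f']])
    if fish:
        r=np.hypot(*a); d=np.array([*(a/r*np.sin(r) if r>0 else a),np.cos(r)])
    else: d=np.array([*a,1.])
    R=np.array(c['R']); return -R.T@np.array(c['t']), R.T@d
def onz(c,u,v,z,fish=False):
    o,d=ray(c,u,v,fish); return o+d*(z-o[2])/d[2]
def proj(c,X,fish=False):
    p=np.array(c['R'])@X+np.array(c['t'])
    if fish:
        r=np.hypot(p[0],p[1]); th=np.arctan2(r,p[2]); return c['cx']+c['f']*th*p[0]/r, c['cy']+c['f']*th*p[1]/r
    return c['cx']+c['f']*p[0]/p[2], c['cy']+c['f']*p[1]/p[2]
def save(n,fn):
    im,d=read_camera(n); cv2.imwrite('pics/'+fn+'.png',im[...,::-1]); np.savez('pics/'+fn,im=im,d=d); return im,d
E
python3 - <<'E'
from h import *
a,_=save('top','top0'); b,_=save('side','side0')
s=arm.sense(); print(s['tool_pos'],s['orientation'],s['time_s'])
for n in('top','side','wrist'):
    c=K(n); print(n,c['fovy'],c['f'],-np.array(c['R']).T@c['t'],np.round(c['R'],3).tolist())
E
```

```text
[ 0.23352657 -0.60589959  0.24922396] [-1.17695782e-03  9.83128017e-01  1.82914921e-01 -2.19953385e-04] 0.1
top 56.06254515836922 360.62449822666997 [ 0.47829192 -0.05162543  1.32617072] [[0.013, -1.0, 0.008], [-0.999, -0.014, -0.053], [0.053, -0.007, -0.999]]
side 50.20014129081903 409.8747947639043 [0.22646306 0.76922552 0.91810409] [[-0.931, -0.365, 0.005], [-0.262, 0.659, -0.705], [0.254, -0.658, -0.709]]
wrist 65.70646984690485 297.3186396354542 [ 0.30644085 -0.57751369  0.37352958] [[0.361, -0.933, -0.003], [-0.887, -0.344, 0.308], [-0.288, -0.108, -0.951]]
```

View pics/top0.png

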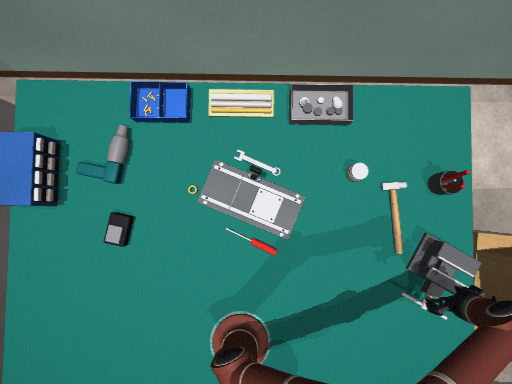

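View pics/side0.png

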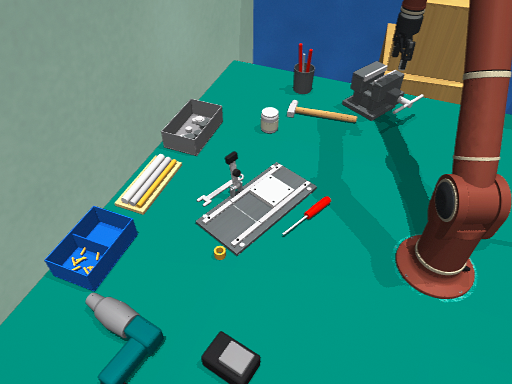

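The top view shows the jig at about (250,199), with the plate at (267,205), the line near (235,190) and the clamp hinge near (257,172). The jig's +y points left and slightly up in the picture. The side view shows the clamp upright at (233,165). Next I'll measure these from the top view.

```bash
python3 - <<'E'
from h import *
im=np.load('pics/top0.npz')['im']; c=K('top')
hsv=cv2.cvtColor(im,cv2.COLOR_RGB2HSV)
m=((hsv[...,1]<60)).astype(np.uint8); w=np.zeros_like(m); w[150:245,190:312]=1; m*=w
m=cv2.morphologyEx(m,cv2.MORPH_OPEN,np.ones((9,9)))
k=max(cv2.findContours(m,0,2)[0],key=cv2.contourArea)
r=cv2.minAreaRect(k); print('jig',r)
P=np.array([onz(c,*p,.015)[:2] for p in cv2.boxPoints(r)]);print(P,P.mean(0))
e=P[1]-P[0],P[2]-P[1]; e=max(e,key=np.linalg.norm); print('len',[np.linalg.norm(P[i]-P[i-1]) for i in(1,2)],'ang',np.degrees(np.arctan2(e[1],e[0])))
g=(im.min(2)>150).astype(np.uint8)*w
g=cv2.morphologyEx(g,cv2.MORPH_OPEN,np.ones((7,7)))
k=max(cv2.findContours(g,0,2)[0],key=cv2.contourArea);r=cv2.minAreaRect(k);print('plate',r)
P=np.array([onz(c,*p,.027)[:2] for p in cv2.boxPoints(r)]);print(P,P.mean(0))
print(onz(c,235,190,.012),onz(c,278,253,0.01),onz(c,228,230,0.01),onz(c,193,189,0.02),onz(c,237,153,0),onz(c,278,173,0))
cv2.imwrite('pics/topc.png',cv2.resize(im[140:260,180:320,::-1],None,fx=5,fy=5,interpolation=cv2.INTER_CUBIC))
E
```

```text
jig ((251.528076171875, 197.72296142578125), (98.3280258178711, 49.030941009521484), 22.89055061340332)
[[ 0.50569773  0.16322254]
 [ 0.67170429  0.09726471]
 [ 0.53622999 -0.23510824]
 [ 0.37176462 -0.16705894]] [ 0.52134916 -0.03541998]
len [np.float64(0.1786298220916331), np.float64(0.3589220934224994)] ang -112.17567342783728
plate ((265.5, 205.5), (27.0, 27.0), 90.0)
[[ 0.54121385 -0.0371544 ]
 [ 0.54253359 -0.1345642 ]
 [ 0.44537875 -0.13555326]
 [ 0.44412229 -0.03852683]] [ 0.49331212 -0.08644967]
[0.54840354 0.02511371 0.012     ] [ 0.32205877 -0.13427731  0.01      ] [0.40271643 0.0482174  0.01      ] [0.54953724 0.17676808 0.02      ] [0.68627182 0.02069586 0.        ] [ 0.61407825 -0.13187739  0.        ]
```

View pics/topc.png

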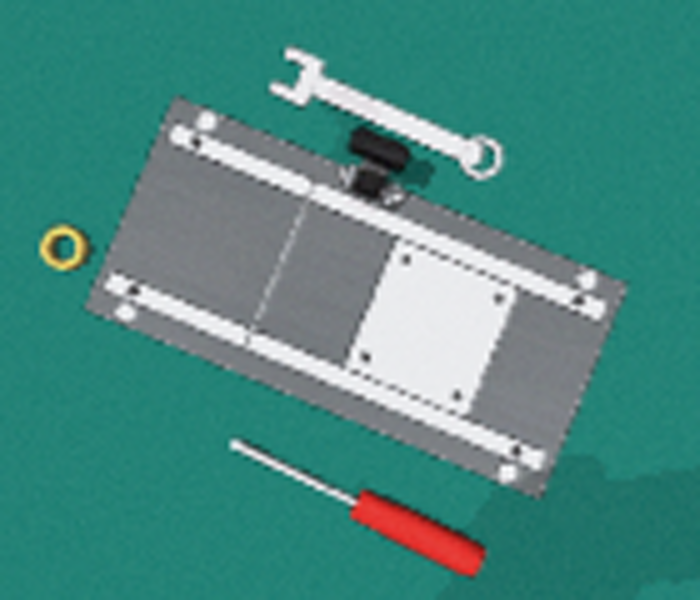

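The crop shows the jig's yaw at about -22°, the line between (305,195) and (250,335), and the plate centred at (433,327). I'll move over the area behind the plate with the wrist camera ahead.

Call:
apply_moves([
  [[0, 0, 6], [1.8, 3.6, 0], 0],
  [[0, 0, 12], [3.6, 7.2, 0], 0],
  [[0, 0, 18], [5.4, 10.8, 0], 0],
  [[0, 0, 24], [7.2, 14.4, 0], 0],
  [[0, 0, 30], [9, 18, 0], 0],
])

```text
time_s: 0.52
tool_pos: [0.324, -0.4245, 0.2499]
orientation: [-0.0, 0.901, 0.433, -0.0]
ft_force: [2.1, 0.3, 0.1]
grip_width: 0.0429
finger_force: 0.0
```

Call:
apply_moves([
  [[0, 0, 6], [1.8, 3.6, 0], 0],
  [[0, 0, 12], [3.6, 7.2, 0], 0],
  [[0, 0, 16.5], [5.4, 10.8, 0], 0],
  [[0, 0, 16.5], [7.2, 14.4, 0], 0],
  [[0, 0, 16.5], [9, 18, 0], 0],
])

```text
time_s: 0.93
tool_pos: [0.4139, -0.2447, 0.2501]
orientation: [-0.0, 0.831, 0.556, -0.0]
ft_force: [0.9, -0.7, 0.8]
grip_width: 0.0429
finger_force: 0.0
```

Call:
apply_moves([
  [[0, 0, 0], [1.6, 3.4, -2], 0],
  [[0, 0, 0], [3, 6.4, -5], 0],
  [[0, 0, 0], [4.5, 8.5, -8], 0],
  [[0, 0, 0], [4.5, 8.5, -10], 0],
  [[0, 0, 0], [4.5, 8.5, -10], 0],
])

```text
time_s: 1.35
tool_pos: [0.4566, -0.1585, 0.1465]
orientation: [-0.004, 0.83, 0.558, -0.003]
ft_force: [-1.0, -0.3, -0.4]
grip_width: 0.0425
finger_force: 0.0
```

```bash
python3 - <<'E'
from h import *
s=arm.sense(); print(s['tool_pos'],s['orientation'],s['time_s'],s['grip_width'],np.round(s['joints'],2))
c=K('wrist');np.save('pics/w0c',c,allow_pickle=True); save('wrist','w0')
for n,p in dict(line=(.5417,.0196,.012),edge=(.51,-.048,.012),org=(.519,-.036,.012)).items(): print(n,proj(c,np.array(p),True))
E
```

```text
[ 0.45661018 -0.15846633  0.14649246] [-0.00399931  0.82967506  0.55822636 -0.00257438] 1.35 0.0425430722514028 [ 0.47  0.52 -0.26  2.    0.21  0.65 -0.32]
line (np.float64(272.2929287979698), np.float64(-24.938779257451444))
edge (np.float64(268.0555005536991), np.float64(52.70827816013741))
org (np.float64(272.5373195661555), np.float64(36.73229551375351))
```

View pics/w0.png

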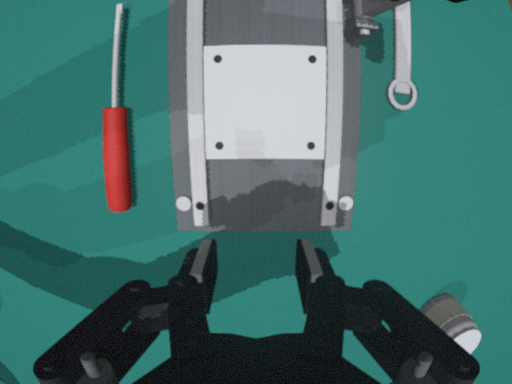

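Wrist view: the plate top has corners at about (204,45), (326,45), (326,159) and (205,159). The jig's near end edge is at row 231, columns 178 to 353. The fingertips are near (203,240) and (308,240).

```bash
python3 - <<'E'
from h import *
c=np.load('pics/w0c.npy',allow_pickle=True).item()
q=lambda u,v,z:onz(c,u,v,z,True)
pl=np.array([q(*p,.027) for p in[(204,45),(326,45),(326,159),(205,159)]])[:,:2]
print('plate',pl,[np.linalg.norm(pl[i]-pl[i-1]) for i in range(4)])
e=np.array([q(178,231,.012),q(353,231,.012)])[:,:2];print('end',e,np.linalg.norm(e[1]-e[0]))
for a,b in((pl[0],pl[1]),(pl[3],pl[2]),e): print(np.degrees(np.arctan2(*(b-a)[::-1])))
for a,b in((pl[3],pl[0]),(pl[2],pl[1])): print(np.degrees(np.arctan2(*(b-a)[::-1]))-90)
y=np.array([.378,.926]); J=e.mean(0)+.18*y; print('J',J)
# clamp tip in side view & top : triangulate
ct,cs=K('top'),K('side')
o1,d1=ray(ct,180+378/5,140+147/5);o2,d2=ray(cs,232,158)
A=np.c_[d1,-d2];t=np.linalg.lstsq(A,o2-o1,rcond=None)[0];p=o1+d1*t[0],o2+d2*t[1];print('tip',p)
X=np.array([.926,-.378]); p=(p[0]+p[1])/2;r=p[:2]-J;print('tip jig',r@X,r@y,p[2],'ang',np.arctan2(p[2]-.046,-(r@X-.076)))
T=arm.sense()['tool_pos'][:2]-J; print('tcp jig',T@X,T@y); r=pl-J;print('plate jig',r@np.c_[X,y])
E
```

```text
plate [[ 0.46362235 -0.02347378]
 [ 0.55569441 -0.05991853]
 [ 0.52172632 -0.14986151]
 [ 0.42682934 -0.1118849 ]] [np.float64(0.09576143187288833), np.float64(0.09902264369628672), np.float64(0.09614348288422057), np.float64(0.1022137918140042)]
end [[ 0.36761612 -0.16773991]
 [ 0.52780616 -0.23236815]] 0.17273581032622207
-21.595076400377955
-21.810681048327226
-21.97147765873578
-22.59503273585611
-20.68966829972483
J [ 0.51575114 -0.03337403]
tip (array([ 0.61010445, -0.04925775,  0.1448879 ]), array([ 0.60550533, -0.0508961 ,  0.14437143]))
tip jig 0.0915554692558307 0.019329430518794783 0.14462966752331985 ang 1.727223736706237
tcp jig -0.006185275637922978 -0.13989661702220393
plate jig [[-0.05201355 -0.01053705]
 [ 0.04702129 -0.00948166]
 [ 0.04956529 -0.10560878]
 [-0.05266447 -0.10631351]]
```

Call:
apply_moves([
  [[0, 0, 0.4], [0.5, -0.2, -3], 0],
  [[0, 0, 0.4], [0.5, -0.2, -6], 0],
  [[0, 0, 0.4], [0.5, -0.2, -9], 0],
  [[0, 0, 0.4], [0.5, -0.2, -11], 0],
  [[0, 0, 0.4], [0.5, -0.2, -11.5], 0],
])

```text
time_s: 1.82
tool_pos: [0.4623, -0.1651, 0.0339]
orientation: [-0.001, 0.83, 0.558, -0.002]
ft_force: [-1.2, -0.1, 0.1]
grip_width: 0.0424
finger_force: 0.0
```

Call:
apply_moves([
  [[0, 0, 0], [0.1, 0.2, 0], 0],
  [[0, 0, 0], [0.2, 0.5, 0], 0],
  [[0, 0, 0], [0.3, 0.75, 0], 0],
  [[0, 0, 0], [0.37, 0.93, 0], 0],
  [[0, 0, 0], [0.37, 0.93, 0], 0],
])

```text
time_s: 2.23
tool_pos: [0.4685, -0.1537, 0.0366]
orientation: [0.001, 0.829, 0.559, 0.001]
ft_force: [0.2, 0.0, 0.4]
grip_width: 0.0428
finger_force: 0.0
```

```bash
python3 - <<'E'
from h import *
s=arm.sense(); print(s['tool_pos'],s['orientation'],s['time_s'],s['grip_width'],s['ft_force'])
c=K('wrist');np.save('pics/w1c',c,allow_pickle=True); save('wrist','w1')
E
```

```text
[ 0.46853478 -0.15373414  0.03661795] [0.0008914  0.82889042 0.55940927 0.00106967] 2.2333 0.04281559973240366 [0.16134534 0.01014139 0.42021577]
```

View pics/w1.png

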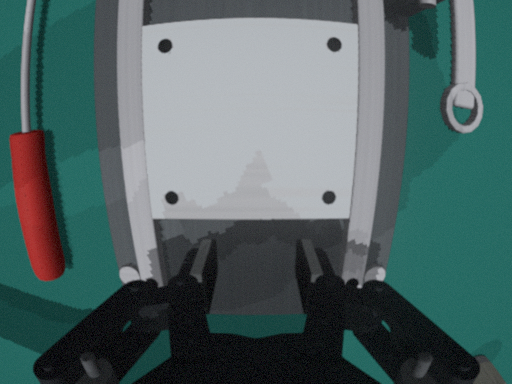

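The plate's rear edge is at row 218 and the fingertips at row 240, so the gap is about 10 mm. The front edge is at row 20. I'll advance about 60 mm and look again.

Call:
apply_moves([
  [[0, 0, 0], [0.2, 0.5, 0], 0],
  [[0, 0, 0], [0.4, 1, 0], 0],
  [[0, 0, 0], [0.6, 1.5, 0], 0],
  [[0, 0, 0], [0.8, 2, 0], 0],
  [[0, 0, 0], [1, 2.5, 0], 0],
])

```text
time_s: 2.7
tool_pos: [0.477, -0.1301, 0.0355]
orientation: [0.0, 0.829, 0.559, -0.001]
ft_force: [-1.6, -3.7, 4.3]
grip_width: 0.0427
finger_force: 2.2
```

Call:
apply_moves([
  [[0, 0, 0], [0.2, 0.5, 0], 0],
  [[0, 0, 0], [0.4, 1, 0], 0],
  [[0, 0, 0], [0.6, 1.5, 0], 0],
  [[0, 0, 0], [0.8, 2, 0], 0],
  [[0, 0, 0], [1, 2.5, 0], 0],
])

```text
time_s: 3.12
tool_pos: [0.4875, -0.1038, 0.0353]
orientation: [-0.0, 0.829, 0.559, -0.0]
ft_force: [-1.5, -4.8, 3.7]
grip_width: 0.0428
finger_force: 2.2
```

Call:
apply_moves([
  [[0, 0, 0], [0.1, 0.25, 0], 0],
  [[0, 0, 0], [0.2, 0.5, 0], 0],
  [[0, 0, 0], [0.2, 0.5, 0], 0],
  [[0, 0, 0], [0.2, 0.5, 0], 0],
  [[0, 0, 0], [0.2, 0.5, 0], 0],
])

```text
time_s: 3.53
tool_pos: [0.4897, -0.0981, 0.0351]
orientation: [-0.0, 0.829, 0.559, 0.001]
ft_force: [-0.0, -0.8, 1.0]
grip_width: 0.0429
finger_force: 0.3
```

```bash
python3 - <<'E'
from h import *
s=arm.sense(); print(s['tool_pos'],s['orientation'],s['time_s'],s['grip_width'],s['ft_force'])
c=K('wrist');np.save('pics/w2c',c,allow_pickle=True); save('wrist','w2')
E
```

```text
[ 0.48973226 -0.09814448  0.03510473] [-4.45810300e-04  8.28919055e-01  5.59367995e-01  6.68876117e-04] 3.5333 0.0428938574766261 [-0.01251413 -0.82855139  1.00898062]
```

View pics/w2.png

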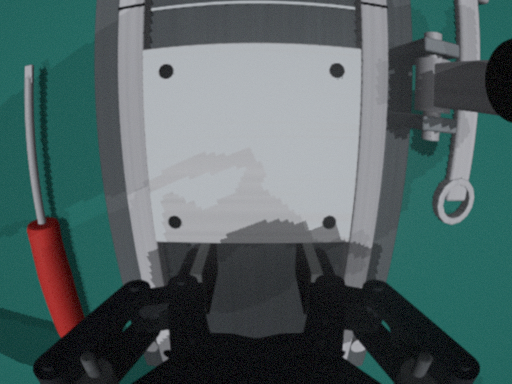

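The line now crosses the channel near row 7, with the dark marks on the rails near row 5. The plate's front edge is at about row 45 and its rear edge at row 243, against the fingers. Next I'll compute the remaining gap.

```bash
cat >> h.py <<'E'
Y=np.array([.371,.929]);X=np.array([.929,-.371])
def gap(im,c,fr,lr):
    """fr,lr row ranges for plate front edge, line; at several columns"""
    g=cv2.GaussianBlur(im.astype(float).mean(2),(7,1),0); out=[]
    for u in range(185,330,12):
        col=g[:,u]; d=np.diff(col); i=fr[0]+np.argmax(d[fr[0]:fr[1]])
        w=np.clip(d[i-2:i+3],0,None); vf=(w*np.arange(i-2,i+3)).sum()/w.sum()+.5
        s=col[lr[0]:lr[1]]; w=np.clip(s-np.median(s)-8,0,None); vl=(w*np.arange(*lr)).sum()/max(w.sum(),1e-9)
        f=onz(c,u,vf,.027,True)[:2]; l=onz(c,u,vl,.012,True)[:2]; out.append((u,vf,vl,f@Y,l@Y,f@X))
    return np.array(out)
E
python3 - <<'E'
from h import *
z=np.load('pics/w2.npz');c=np.load('pics/w2c.npy',allow_pickle=True).item()
o=gap(z['im'],c,(30,60),(0,28));print(np.round(o,4));print(np.median(o[:,4]-o[:,3]))
print(z['im'].mean(2)[0:20,256],z['im'].mean(2)[0:20,125])
R=[onz(c,u,v,.022,True)[:2]@Y for u,v in((130,6),(374,5))];print('rail',R, 'rear',[onz(c,u,242.5,.027,True)[:2]@Y for u in(170,256,340)])
d=z['d'];print(d[60,256],d[25,256]); 
for v in(60,25):
  o_,r=ray(c,256,v,True);R3=np.array(c['R']);r=r/(R3@r)[2];print(v,(o_+r*d[v,256])[2])
E
```

```text
[[1.85000e+02 4.50553e+01 4.99450e+00 1.96600e-01 2.21500e-01 4.59300e-01]
 [1.97000e+02 4.42595e+01 3.95370e+00 1.96600e-01 2.21500e-01 4.64700e-01]
 [2.09000e+02 4.36195e+01 3.01190e+00 1.96500e-01 2.21500e-01 4.70100e-01]
 [2.21000e+02 4.29915e+01 2.37800e+00 1.96500e-01 2.21500e-01 4.75400e-01]
 [2.33000e+02 4.26888e+01 1.83480e+00 1.96500e-01 2.21500e-01 4.80700e-01]
 [2.45000e+02 4.24688e+01 1.52480e+00 1.96500e-01 2.21500e-01 4.86000e-01]
 [2.57000e+02 4.23938e+01 1.46430e+00 1.96500e-01 2.21500e-01 4.91200e-01]
 [2.69000e+02 4.24850e+01 1.53330e+00 1.96500e-01 2.21500e-01 4.96400e-01]
 [2.81000e+02 4.28083e+01 1.86580e+00 1.96400e-01 2.21500e-01 5.01700e-01]
 [2.93000e+02 4.31025e+01 2.44800e+00 1.96400e-01 2.21400e-01 5.06900e-01]
 [3.05000e+02 4.37298e+01 3.09720e+00 1.96400e-01 2.21400e-01 5.12300e-01]
 [3.17000e+02 4.44670e+01 3.98510e+00 1.96400e-01 2.21400e-01 5.17700e-01]
 [3.29000e+02 4.53123e+01 4.93740e+00 1.96400e-01 2.21500e-01 5.23200e-01]]
0.025011246505934726
[136.66666667 170.33333333 172.         129.66666667  83.
  77.66666667  79.33333333  79.33333333  83.66666667  79.
  80.33333333  84.33333333  82.          80.33333333  80.
  82.33333333  81.66666667  81.33333333  81.          78.33333333] [173.33333333 172.33333333 171.33333333 174.         174.66666667
 161.         105.66666667  47.          96.33333333 159.
 175.33333333 172.66666667 167.66666667 160.         158.
 157.66666667 155.33333333 155.33333333 155.33333333 154.66666667]
rail [np.float64(0.22157406508176802), np.float64(0.22101839498149706)] rear [np.float64(0.10115535526450191), np.float64(0.10182129237233455), np.float64(0.10099404978979294)]
0.11846733 0.12707639
60 0.029056040097539426
25 0.013534266023817881
```

Call:
apply_moves([
  [[0, 0, 0], [0.19, 0.46, 0], 0],
  [[0, 0, 0], [0.37, 0.93, 0], 0],
  [[0, 0, 0], [0.56, 1.4, 0], 0],
  [[0, 0, 0], [0.68, 1.7, 0], 0],
  [[0, 0, 0], [0.74, 1.86, 0], 0],
])

```text
time_s: 4.0
tool_pos: [0.4972, -0.0792, 0.0352]
orientation: [-0.0, 0.829, 0.56, 0.0]
ft_force: [0.0, -1.6, -0.5]
grip_width: 0.0429
finger_force: 0.9
```

Call:
apply_moves([
  [[0, 0, 0], [0, 0, 0], 0],
  [[0, 0, 0], [0, 0, 0], 0],
  [[0, 0, 0], [0, 0, 0], 0],
  [[0, 0, 0], [0, 0, 0], 0],
  [[0, 0, 0], [0, 0, 0], 0],
])

```text
time_s: 4.42
tool_pos: [0.497, -0.0805, 0.0354]
orientation: [-0.0, 0.829, 0.559, 0.0]
ft_force: [-0.3, 0.1, 0.1]
grip_width: 0.0427
finger_force: 0.0
```

```bash
python3 - <<'E'
from h import *
s=arm.sense(); print(s['tool_pos'],s['time_s'])
c=K('wrist');np.save('pics/w3c',c,allow_pickle=True); im,_=save('wrist','w3')
o=gap(im,c,(36,60),(14,34));print(np.round(o[::3],4));print(np.median(o[:,4]-o[:,3]))
print(im.mean(2)[15:50,256].astype(int))
E
```

```text
[ 0.49696398 -0.08050921  0.03537302] 4.4167
[[1.85000e+02 3.85598e+01 0.00000e+00 2.18800e-01 2.43500e-01 4.59500e-01]
 [2.21000e+02 3.63147e+01 0.00000e+00 2.18800e-01 2.41900e-01 4.75700e-01]
 [2.57000e+02 3.56486e+01 0.00000e+00 2.18700e-01 2.41400e-01 4.91500e-01]
 [2.93000e+02 3.62220e+01 0.00000e+00 2.18800e-01 2.41900e-01 5.07300e-01]
 [3.29000e+02 3.85199e+01 0.00000e+00 2.18700e-01 2.43300e-01 5.23500e-01]]
0.023137661823474764
[ 80  84  83  83  82  84  76  84  86  85  81  84  87  85  84  81  80  86
  85  83 102 143 178 173 142 155 178 180 180 181 180 181 179 179 181]
```

```bash
python3 - <<'E'
from h import *
im=np.load('pics/w3.npz')['im'];c=np.load('pics/w3c.npy',allow_pickle=True).item();g=im.mean(2)
print(g[33:45,[185,197,221,245,269,293,317]].astype(int).T)
for v in(36,37,37.5): print(v,onz(c,256,v,.012,True)[:2]@Y)
for v in(38.5,39,39.5,40): print(v,onz(c,256,v,.027,True)[:2]@Y)
# rail dark line
for u in(128,378): 
    r=g[20:70,u-1:u+2].mean(1); i=20+r[5:].argmin()+5; print(u,i,r.min(),onz(c,u,i,.022,True)[:2]@Y)
o=np.vstack([im[15:75,110:400]])[...,::-1];cv2.imwrite('pics/w3crop.png',cv2.resize(o,None,fx=2.7,fy=8,interpolation=cv2.INTER_NEAREST))
E
```

```text
[[ 83  86  87  84  83 104 150 176 165 139 164 179]
 [ 82  83  85  82 100 148 176 172 142 158 179 182]
 [ 85  86  88 114 163 177 161 144 168 181 182 181]
 [ 84  82  98 144 176 174 142 154 178 179 181 182]
 [ 86  81  98 142 176 173 137 154 177 181 181 178]
 [ 88  83  86 121 163 179 162 145 169 183 181 180]
 [ 87  87  84  85  99 147 176 174 137 159 178 182]]
36 0.22197527032520867
37 0.22145313470202047
37.5 0.22119236153298977
38.5 0.21740123399495645
39 0.21716746103237905
39.5 0.2169338579805383
40 0.21670042333438472
128 43 48.0 0.2211733544171986
378 41 50.0 0.22130893390558415
```

View pics/w3crop.png

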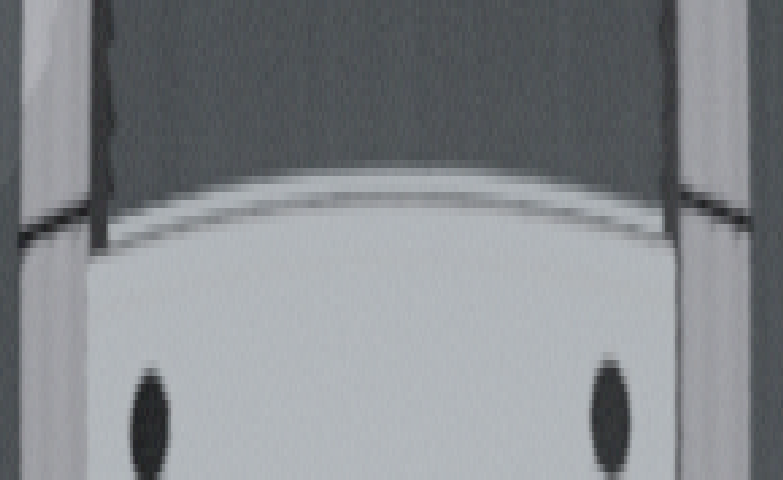

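The crop shows the bright line just ahead of the plate edge, with the dark rail marks level with it. The remaining gap is 4.4 mm, so I'll make a slow nudge.

Call:
apply_moves([
  [[0, 0, 0], [0.03, 0.08, 0], 0],
  [[0, 0, 0], [0.07, 0.16, 0], 0],
  [[0, 0, 0], [0.1, 0.25, 0], 0],
  [[0, 0, 0], [0.13, 0.33, 0], 0],
  [[0, 0, 0], [0.165, 0.41, 0], 0],
])

```text
time_s: 4.88
tool_pos: [0.4979, -0.0777, 0.0353]
orientation: [0.0, 0.83, 0.558, -0.001]
ft_force: [-0.8, -3.0, 1.7]
grip_width: 0.0425
finger_force: 1.6
```

Call:
apply_moves([
  [[0, 0, 0], [0, 0, 0], 0],
  [[0, 0, 0], [0, 0, 0], 0],
  [[0, 0, 0], [0, 0, 0], 0],
  [[0, 0, 0], [0, 0, 0], 0],
  [[0, 0, 0], [0, 0, 0], 0],
])

```text
time_s: 5.3
tool_pos: [0.4983, -0.0766, 0.0353]
orientation: [-0.0, 0.829, 0.559, -0.0]
ft_force: [-1.4, -3.5, 0.4]
grip_width: 0.0427
finger_force: 1.6
```

```bash
python3 - <<'E'
from h import *
s=arm.sense(); print(s['tool_pos'],s['time_s'],s['ft_force'])
c=K('wrist');np.save('pics/w4c',c,allow_pickle=True); im,_=save('wrist','w4');g=im.mean(2)
print(g[33:52,[185,221,256,293,317]].astype(int).T)
o=gap(im,c,(36,60),(0,2));print(np.round(o[::3],4))
for u in(128,378): 
    r=g[20:70,u-1:u+2].mean(1); i=20+r[5:].argmin()+5; print(u,i,r.min(),onz(c,u,i,.022,True)[:2]@Y)
E
```

```text
[ 0.49834416 -0.07664309  0.03528008] 5.3 [-1.40391338 -3.45755179  0.43973186]
[[ 81  85  81  84  82  80  84  85  82  77  84  87 114 169 181 178 180 181
  181]
 [ 81  83  81  83  81  88  84  85  82  86 118 168 179 183 179 181 180 182
  181]
 [ 85  81  82  88  82  82  85  85  82 113 155 179 182 181 180 180 181 179
  179]
 [ 83  85  84  81  86  87  82  86  76  90 121 167 178 182 178 179 178 182
  178]
 [ 84  84  79  84  83  84  84  85  87  86  88 106 154 175 180 180 180 180
  179]]
[[1.85000e+02 4.52905e+01 0.00000e+00 2.19700e-01 2.47500e-01 4.59400e-01]
 [2.21000e+02 4.32392e+01 0.00000e+00 2.19600e-01 2.46000e-01 4.75600e-01]
 [2.57000e+02 4.25251e+01 0.00000e+00 2.19600e-01 2.45500e-01 4.91300e-01]
 [2.93000e+02 4.32232e+01 0.00000e+00 2.19600e-01 2.45900e-01 5.07100e-01]
 [3.29000e+02 4.54332e+01 0.00000e+00 2.19500e-01 2.47400e-01 5.23300e-01]]
128 51 48.22222222222222 0.22115559230812998
378 49 44.888888888888886 0.2212816128604116
```

Call:
apply_moves([
  [[0, 0, 0], [0.01, 0.03, 0], 0],
  [[0, 0, 0], [0.03, 0.07, 0], 0],
  [[0, 0, 0], [0.04, 0.1, 0], 0],
  [[0, 0, 0], [0.05, 0.13, 0], 0],
  [[0, 0, 0], [0.06, 0.16, 0], 0],
])

```text
time_s: 5.77
tool_pos: [0.4991, -0.0748, 0.0353]
orientation: [-0.0, 0.829, 0.559, 0.0]
ft_force: [-0.9, -3.5, 1.2]
grip_width: 0.0427
finger_force: 1.5
```

Call:
apply_moves([
  [[0, 0, 0], [0, 0, 0], 0],
  [[0, 0, 0], [0, 0, 0], 0],
  [[0, 0, 0], [0, 0, 0], 0],
  [[0, 0, 0], [0, 0, 0], 0],
  [[0, 0, 0], [0, 0, 0], 0],
])

```text
time_s: 6.18
tool_pos: [0.4992, -0.0747, 0.0353]
orientation: [-0.0, 0.829, 0.559, 0.0]
ft_force: [-1.8, -2.0, 1.1]
grip_width: 0.0427
finger_force: 1.2
```

```bash
python3 - <<'E'
from h import *
s=arm.sense(); print(s['tool_pos'],s['time_s'],s['ft_force'])
c=K('wrist');np.save('pics/w5c',c,allow_pickle=True); im,_=save('wrist','w5');g=im.mean(2)
o=gap(im,c,(36,60),(0,2));print(np.round(o[::3],4))
for u in(128,378): 
    r=g[20:70,u-1:u+2].mean(1); i=20+r[5:].argmin()+5; print(u,i,r.min(),onz(c,u,i,.022,True)[:2]@Y)
E
```

```text
[ 0.49918412 -0.07469839  0.03530222] 6.1833 [-1.76767074 -2.01452297  1.11582208]
[[1.85000e+02 4.52199e+01 0.00000e+00 2.21800e-01 2.49600e-01 4.59400e-01]
 [2.21000e+02 4.31863e+01 0.00000e+00 2.21800e-01 2.48100e-01 4.75600e-01]
 [2.57000e+02 4.24886e+01 0.00000e+00 2.21700e-01 2.47600e-01 4.91300e-01]
 [2.93000e+02 4.32228e+01 0.00000e+00 2.21700e-01 2.48000e-01 5.07100e-01]
 [3.29000e+02 4.54288e+01 0.00000e+00 2.21600e-01 2.49500e-01 5.23300e-01]]
128 55 35.0 0.22119597216379158
378 53 58.11111111111111 0.22137596387980923
```

The edge at .2217 against the line at .2213 puts it within 0.4 mm. I'll back off gently, rise, shut the hand and go round behind the clamp.

Call:
apply_moves([
  [[0, 0, 0], [-0.2, -0.5, 0], 0],
  [[0, 0, 0], [-0.6, -1.5, 0], 0],
  [[0, 0, 0], [-1.1, -2.8, 0], 0],
  [[0, 0, 0], [-1.1, -2.8, 3], 0],
  [[0, 0, 0], [-1.1, -2.8, 7], -1],
])

```text
time_s: 6.65
tool_pos: [0.4852, -0.104, 0.1032]
orientation: [-0.003, 0.83, 0.558, -0.003]
ft_force: [1.9, 0.4, 0.3]
grip_width: 0.0319
finger_force: 0.0
```

Call:
apply_moves([
  [[0, 0, 0], [0, 0, 4], -1],
  [[0, 0, 0], [0, 0, 8], -1],
  [[0, 0, 0], [0, 0, 12], -1],
  [[0, 0, 0], [0, 0, 14.5], -1],
  [[0, 0, 0], [0, 0, 14.5], -1],
])

```text
time_s: 7.07
tool_pos: [0.4913, -0.1035, 0.2562]
orientation: [0.005, 0.829, 0.559, 0.005]
ft_force: [0.9, -0.1, -0.2]
grip_width: 0.0
finger_force: 0.0
```

```bash
python3 - <<'E'
from h import *
s=arm.sense(); print(s['tool_pos'],s['time_s'],s['ft_force'],s['grip_width'])
c=K('wrist');np.save('pics/w6c',c,allow_pickle=True); im,_=save('wrist','w6');g=im.mean(2)
c2=c
for n,p in dict(edge=(.2217,.027),line=(.2213,.012)).items():
    P=np.append(.4913*X+p[0]*Y,p[1]); print(n,proj(c,P,True))
E
```

```text
[ 0.49132435 -0.10351149  0.25619679] 7.0667 [ 0.92827828 -0.08548096 -0.22463906] 1.4660175425334646e-05
edge (np.float64(251.10218160661697), np.float64(55.451605856144454))
line (np.float64(251.1496507303021), np.float64(57.673109409343226))
```

View pics/w6.png

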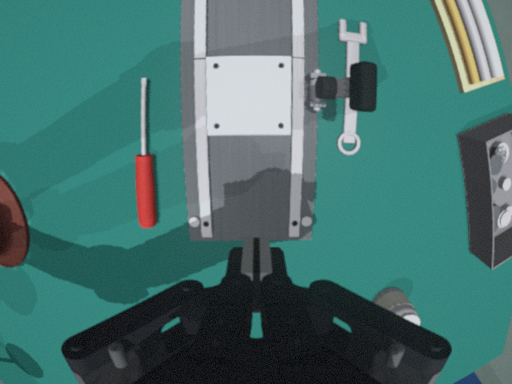

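The plate edge sits on the line at row 57. The clamp's grip block is at (363,86), outside the hinge at (319,90), leaning outward. I'll move round to its far side.

Call:
apply_moves([
  [[0, 0, 0], [3.7, 0.5, 0], -1],
  [[0, 0, 0], [7.4, 1.1, 0], -1],
  [[0, 0, 0], [11.1, 1.7, 0], -1],
  [[0, 0, 0], [14.8, 2.3, 0], -1],
  [[0, 0, 0], [18.4, 2.8, 0], -1],
])

```text
time_s: 7.53
tool_pos: [0.6727, -0.0746, 0.2479]
orientation: [-0.001, 0.829, 0.559, -0.001]
ft_force: [1.1, -0.1, 0.6]
grip_width: -0.0002
finger_force: 0.0
```

Call:
apply_moves([
  [[0, 0, 0], [0, 0, -3], -1],
  [[0, 0, 0], [0, 0, -6], -1],
  [[0, 0, 0], [0, 0, -9], -1],
  [[0, 0, 0], [0, 0, -9.6], -1],
  [[0, 0, 0], [0, 0, -9.6], -1],
])

```text
time_s: 7.95
tool_pos: [0.6693, -0.0752, 0.1497]
orientation: [-0.003, 0.829, 0.559, -0.004]
ft_force: [0.1, 0.5, 1.3]
grip_width: -0.0002
finger_force: 0.0
```

```bash
python3 - <<'E'
from h import *
s=arm.sense(); print(s['tool_pos'],s['time_s'],s['ft_force'],np.round(s['joints'],2))
J=np.array([.4916,.1612]);t=s['tool_pos'][:2];print('jig',t@X-J[0],t@Y-J[1])
c=K('side'); a,_=save('side','s1')
cv2.imwrite('pics/s1c.png',cv2.resize(a[80:260,160:340,::-1],None,fx=3,fy=3,interpolation=cv2.INTER_CUBIC))
E
```

```text
[ 0.66926992 -0.07519232  0.149741  ] 7.95 [0.05427229 0.54998617 1.26079133] [ 0.21  0.76 -0.25  1.45  0.21  0.96 -0.47]
jig 0.15804810825260246 0.01724547123020384
```

View pics/s1c.png

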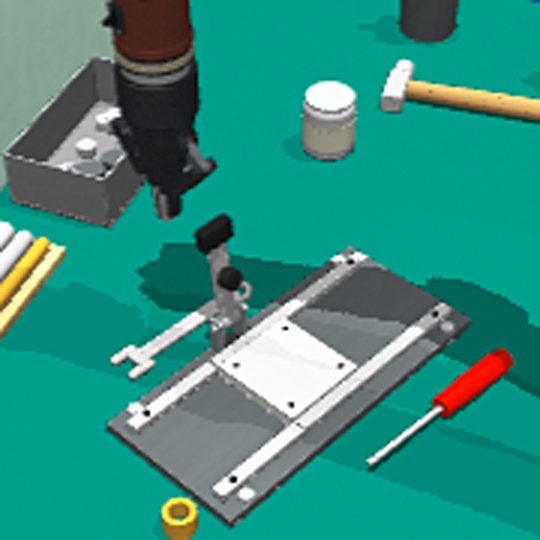

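The fingertip at (168,215) is behind the grip block at (214,232). Now I'll sweep the arm inward.

Call:
apply_moves([
  [[0, 0, 0], [-1.9, 0.75, 0], -1],
  [[0, 0, 0], [-3.2, 1.3, 0], -1],
  [[0, 0, 0], [-4.2, 1.7, 0], -1],
  [[0, 0, 0], [-5.2, 2.1, 0], -1],
  [[0, 0, 0], [-6.2, 2.5, 0], -1],
])

```text
time_s: 8.42
tool_pos: [0.6125, -0.0501, 0.1578]
orientation: [0.003, 0.829, 0.559, 0.003]
ft_force: [2.2, -0.8, 1.3]
grip_width: 0.0001
finger_force: 0.8
```

Call:
apply_moves([
  [[0, 0, 0], [-1, 0.4, 0], -1],
  [[0, 0, 0], [-2, 0.8, 0], -1],
  [[0, 0, 0], [-3, 1.2, 0], -1],
  [[0, 0, 0], [-3.9, 1.55, 0], -1],
  [[0, 0, 0], [-4.7, 1.87, -0.3], -1],
])

```text
time_s: 8.83
tool_pos: [0.5654, -0.0313, 0.1547]
orientation: [0.003, 0.829, 0.559, 0.003]
ft_force: [0.9, -0.4, 0.4]
grip_width: 0.0001
finger_force: 0.6
```

```bash
python3 - <<'E'
from h import *
s=arm.sense(); print(s['tool_pos'],s['time_s'],s['ft_force'])
J=np.array([.4916,.1612]);t=s['tool_pos'][:2];print('jig',t@X-J[0],t@Y-J[1])
a,_=save('side','s2')
cv2.imwrite('pics/s2c.png',cv2.resize(a[80:260,160:340,::-1],None,fx=3,fy=3,interpolation=cv2.INTER_CUBIC))
E
```

```text
[ 0.56536771 -0.03132087  0.15474236] 8.8333 [ 0.88430773 -0.3852737   0.43049565]
jig 0.04524664948315121 0.01945433296940835
```

View pics/s2c.png

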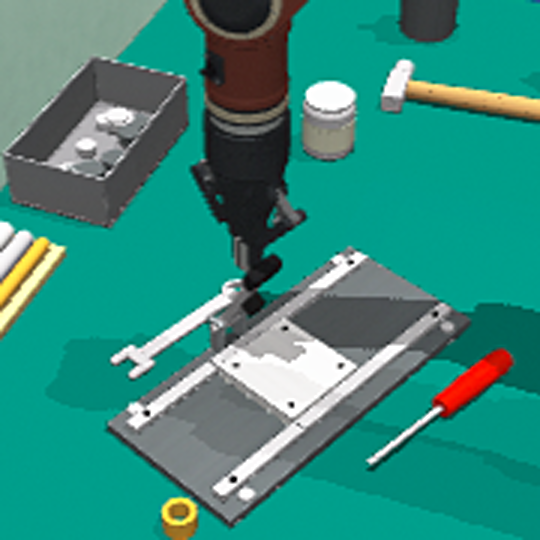

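The arm has come over to about 1.0 rad with the fingertip on the outer face of the grip block, and the plate has not moved. I'll follow the arc down.

Call:
apply_moves([
  [[0, 0, 0], [-0.84, 0.33, 0], -1],
  [[0, 0, 0], [-1.95, 0.78, -1], -1],
  [[0, 0, 0], [-2.8, 1.1, -2.1], -1],
  [[0, 0, 0], [-3.6, 1.45, -3.4], -1],
  [[0, 0, 0], [-4.2, 1.67, -4.8], -1],
])

```text
time_s: 9.3
tool_pos: [0.522, -0.014, 0.1047]
orientation: [0.001, 0.829, 0.559, 0.002]
ft_force: [-0.5, -0.6, 0.6]
grip_width: -0.0004
finger_force: 0.4
```

Call:
apply_moves([
  [[0, 0, 0], [-0.2, 0.1, -0.8], -1],
  [[0, 0, 0], [-0.4, 0.17, -1.5], -1],
  [[0, 0, 0], [-0.5, 0.2, -2], -1],
  [[0, 0, 0], [-0.6, 0.25, -2.4], -1],
  [[0, 0, 0], [-0.6, 0.25, -2.6], -1],
])

```text
time_s: 9.72
tool_pos: [0.5153, -0.012, 0.0771]
orientation: [0.0, 0.829, 0.559, 0.0]
ft_force: [-0.6, 0.7, 0.5]
grip_width: -0.0002
finger_force: 0.3
```

```bash
python3 - <<'E'
from h import *
s=arm.sense(); print(s['tool_pos'],s['time_s'],s['ft_force'])
J=np.array([.4916,.1612]);t=s['tool_pos'][:2];print('jig',t@X-J[0],t@Y-J[1])
E
```

```text
[ 0.51532219 -0.01199749  0.0771211 ] 9.7167 [-0.64967585  0.65375194  0.4721623 ]
jig -0.008414617160717619 0.018838860641705923
```

Call:
apply_moves([
  [[0, 0, 0], [0, 0, -0.1], -1],
  [[0, 0, 0], [0, 0, -0.2], -1],
  [[0, 0, 0], [0, 0, -0.3], -1],
  [[0, 0, 0], [0, 0, -0.3], -1],
  [[0, 0, 0], [0, 0, -0.3], -1],
])

```text
time_s: 10.13
tool_pos: [0.5152, -0.0122, 0.0744]
orientation: [0.0, 0.829, 0.559, 0.0]
ft_force: [0.1, -0.0, 0.2]
grip_width: 0.0001
finger_force: 0.0
```

Call:
apply_moves([
  [[0, 0, 0], [0, 0, -0.1], -1],
  [[0, 0, 0], [0, 0, -0.1], -1],
  [[0, 0, 0], [0, 0, -0.2], -1],
  [[0, 0, 0], [0, 0, -0.2], -1],
  [[0, 0, 0], [0, 0, -0.2], -1],
])

```text
time_s: 10.55
tool_pos: [0.5151, -0.012, 0.0722]
orientation: [-0.0, 0.829, 0.559, -0.0]
ft_force: [-0.1, 0.1, -0.4]
grip_width: -0.0002
finger_force: 0.0
```

```bash
python3 - <<'E'
from h import *
a,_=save('side','s3')
cv2.imwrite('pics/s3c.png',cv2.resize(a[120:240,190:330,::-1],None,fx=5,fy=5,interpolation=cv2.INTER_CUBIC))
E
```

```text
(no output)
```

View pics/s3c.png

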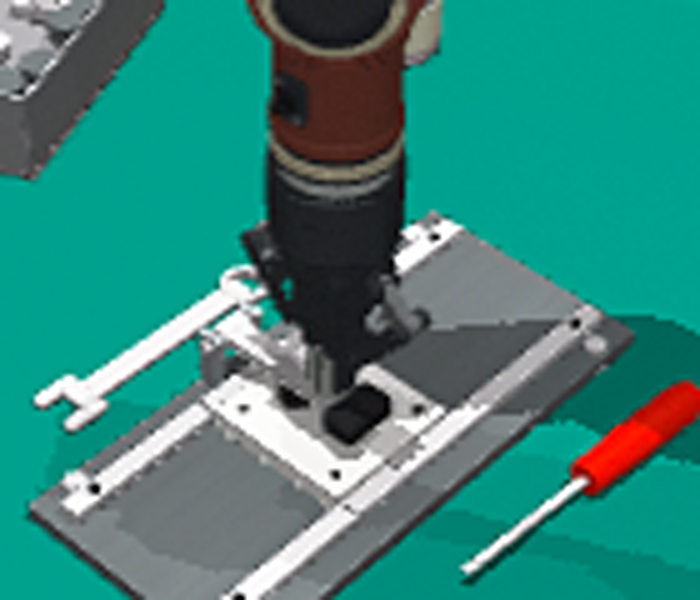

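The clamp is now nearly level over the plate, with the edge still at the line. I'll press gently until the force shows.

Call:
apply_moves([
  [[0, 0, 0], [0, 0, -0.1], -1],
  [[0, 0, 0], [0, 0, -0.1], -1],
  [[0, 0, 0], [0, 0, -0.2], -1],
  [[0, 0, 0], [0, 0, -0.2], -1],
  [[0, 0, 0], [0, 0, -0.2], -1],
])

```text
time_s: 11.02
tool_pos: [0.5151, -0.012, 0.0702]
orientation: [-0.0, 0.829, 0.559, -0.0]
ft_force: [0.2, 0.1, -0.5]
grip_width: -0.0003
finger_force: 0.0
```

```bash
python3 - <<'E'
from h import *
im,d=save('side','s4'); c=K('side')
J=np.array([.4916,.1612])
def P(x,y,z): return np.append((J[0]+x)*X+(J[1]+y)*Y,z)
# block visible top face centre for several angles, and depth-derived points of the dark block
for th in(0,.05,.1,.2): print(th,np.round(proj(c,P(.076-.104*np.cos(th),.02,.046+.104*np.sin(th)))))
g=im.max(2); R=np.array(c['R'])
pts=[]
for v in range(195,212):
  for u in range(252,272):
    if g[v,u]<45 and d[v,u]>0:
      o,r=ray(c,u,v); q=o+r*d[v,u]; pts.append((q[:2]@X-J[0],q[:2]@Y-J[1],q[2]))
p=np.array(pts);print(len(p));print(np.percentile(p,[5,25,50,75,95],axis=0).round(4))
E
```

```text
0 [260. 202.]
0.05 [260. 201.]
0.1 [260. 200.]
0.2 [260. 197.]
112
[[-0.0416  0.0059  0.0449]
 [-0.0389  0.0168  0.0504]
 [-0.0326  0.025   0.053 ]
 [-0.025   0.0335  0.055 ]
 [-0.0207  0.0407  0.0703]]
```

Call:
apply_moves([
  [[0, 0, 0], [0, 0, -0.05], -1],
  [[0, 0, 0], [0, 0, -0.1], -1],
  [[0, 0, 0], [0, 0, -0.15], -1],
  [[0, 0, 0], [0, 0, -0.2], -1],
  [[0, 0, 0], [0, 0, -0.2], -1],
])

```text
time_s: 11.48
tool_pos: [0.5151, -0.012, 0.07]
orientation: [0.0, 0.829, 0.559, 0.0]
ft_force: [-3.9, -1.5, 13.7]
grip_width: 0.0002
finger_force: 6.8
```

Call:
apply_moves([
  [[0, 0, 0], [0, 0, -0.05], -1],
  [[0, 0, 0], [0, 0, -0.1], -1],
  [[0, 0, 0], [0, 0, -0.15], -1],
  [[0, 0, 0], [0, 0, -0.15], -1],
  [[0, 0, 0], [0, 0, -0.15], -1],
])

```text
time_s: 11.9
tool_pos: [0.5152, -0.012, 0.0699]
orientation: [0.001, 0.829, 0.559, 0.0]
ft_force: [-5.7, -0.0, 24.4]
grip_width: -0.0005
finger_force: 12.0
```

It bears firmly: 24 N, tip at the bar's level height. Now I'll lift off and check.

Call:
apply_moves([
  [[0, 0, 0], [0, 0, 0.2], -1],
  [[0, 0, 0], [0.1, 0, 0.6], -1],
  [[0, 0, 0], [0.2, -0.1, 2], -1],
  [[0, 0, 0], [0.2, -0.1, 5], -1],
  [[0, 0, 0], [0.2, -0.1, 8], -1],
])

```text
time_s: 12.32
tool_pos: [0.5162, -0.0131, 0.1466]
orientation: [-0.001, 0.829, 0.559, -0.001]
ft_force: [1.1, -0.7, -0.5]
grip_width: 0.0
finger_force: 0.0
```

Call:
apply_moves([
  [[0, 0, 0], [-1, -2.5, 3], -1],
  [[0, 0, 0], [-2, -5, 6], -1],
  [[0, 0, 0], [-3, -7.5, 8], -1],
  [[0, 0, 0], [-3, -7.5, 9], -1],
  [[0, 0, 0], [-3, -7.5, 9], -1],
])

```text
time_s: 12.73
tool_pos: [0.488, -0.0902, 0.2392]
orientation: [0.002, 0.83, 0.557, 0.002]
ft_force: [0.6, 0.5, -1.0]
grip_width: 0.0001
finger_force: 0.0
```

```bash
python3 - <<'E'
from h import *
s=arm.sense(); print(s['tool_pos'],s['time_s'],s['ft_force'])
c=K('wrist');im,d=save('wrist','w7')
a=np.array(c['R'])
for n,p in dict(line=(.2213,.012),edge=(.2217,.027)).items(): print(n,proj(c,np.append(.4913*X+p[0]*Y,p[1]),True))
J=np.array([.4916,.1612]);g=im.max(2).astype(int)
P=lambda x,y,z: np.append((J[0]+x)*X+(J[1]+y)*Y,z)
u,v=map(int,proj(c,P(-.028,.02,.054),True));print('block px',u,v,g[v,u])
for x in(-.035,-.028,-.02,0,.01):
  u,v=map(int,proj(c,P(x,.02,.054),True));o,r=ray(c,u,v,True);r=r/(a@r)[2];q=o+r*d[v,u];print(x,g[v,u],q[2].round(4))
u,v=map(int,proj(c,P(-.035,-.02,.027),True));o,r=ray(c,u,v,True);r=r/(a@r)[2];print('plate z',(o+r*d[v,u])[2])
cv2.imwrite('pics/w7c.png',cv2.resize(im[0:200,150:400,::-1],None,fx=3,fy=3,interpolation=cv2.INTER_CUBIC))
E
```

```text
[ 0.48802479 -0.09018723  0.23917182] 12.7333 [ 0.57033716  0.45439273 -1.04116878]
line (np.float64(259.15530926339073), np.float64(64.19716810932073))
edge (np.float64(259.35714415071516), np.float64(62.17047781513651))
block px 233 97 80
-0.035 79 0.0542
-0.028 80 0.0541
-0.02 82 0.0529
0 208 0.0519
0.01 206 0.0525
plate z 0.027385893535747607
```

View pics/w7c.png

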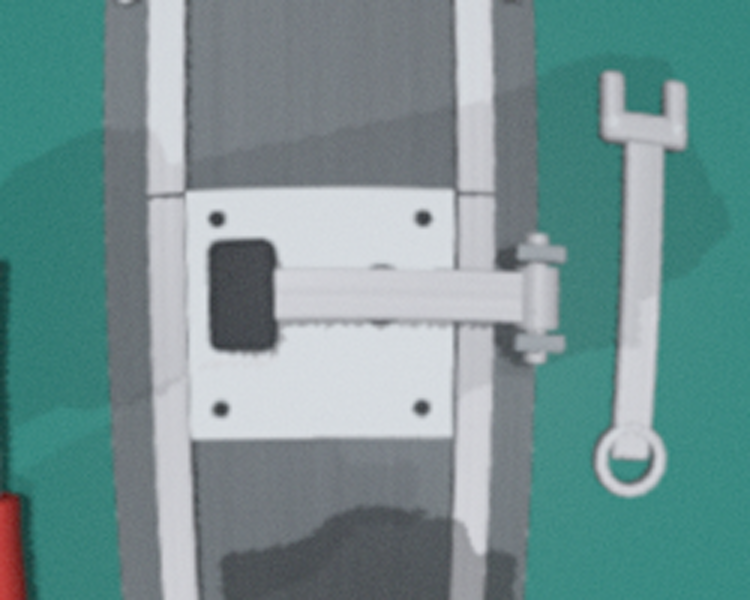

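The arm lies level (block top at 54 mm), and the plate edge is at row 62.6 where 62.2 was expected for on the line. Everything else is untouched, so I'll hand in.

```bash
python3 -c "
from plant import arm
print(arm.hand_in())"
```

```text
the job is handed in; nothing more can be done
None
```

I handed the job in: by the wrist camera the plate's leading edge is within about 0.5 mm of the scribed line, and the clamp arm lies level with its pad pressed onto the plate. No other object was touched, and the hand-in returned no verdict.

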